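Pack a plaster casting mould tight in its frame

TASK

Find by trial which of the three coloured packing pieces fits the gap between the white plaster mould and the orange sprung pad: a piece that is too thick will not go in, one that is too thin drops in without pushing the pad back. Leave the right one standing fully home on the board in front of the pad, gripped by the pad, with the other two standing upright on the bench clear of the frame. Feel your way gently: never force a piece, do not lean on the mould, and leave the raw clay bowl and the glaze jar where they are.

Things in the scene. Friction and masses are not known exactly. Their poses are not given: they have to be found in the camera images.
- frame: Fixed casting frame: board 180 (x) x 270 (y) x 18 mm, from y=-115 to 155; on it a white plaster mould 130 x 130 mm, top 64 mm over the bench. Origin: on the bench under the middle of the mould's gap face (plane y=0, x=-65..65). z up. Across the gap, on the -y side, a green stop with the sprung pad, up to 66 mm tall. Its place is not measured: the gap is 16 to 28 mm, different every time.
- gap (a point): Foot of the mould's gap face, middle of its length, on the gap's floor (board top, 18 mm over the bench). Axes as the frame's. A piece that is home has its origin at this height, its x along this x (either way), and a broad side flat on the mould: its middle lies half its thickness to the -y side of this point.
- pad (a joint): How far the orange pad is pushed back (to -y), m: 0 free, 0.0044 at its stop; noisy reading. Pad 50 mm wide in x, at mid-gap; face upright to 54 mm over the bench, then leaning back 5 mm up to its top edge at 66, so it leads a piece in. Spring 3 N at first touch, 5 N at the stop. A fitting piece needs about 4 to 12 N to slide down, a loose one almost none, a thick one stops well above the floor.
- packer_blue: Packing piece: blue body 20 mm thick (y), 60 wide (x), 48 tall; foot tapers over the lowest 7 mm by 2.5 mm on each broad side. On top a bare light-wood grip tab 16 mm thick (y), 40 wide (x), 32 tall, centred; 80 mm tall in all, 70 g. Origin: centre of the underside, z up. Stands upright, loose on the bench.
- packer_white: Packing piece: white body 24 mm thick (y), 60 wide (x), 48 tall; foot tapers over the lowest 7 mm by 2.5 mm on each broad side. On top a bare light-wood grip tab 16 mm thick (y), 40 wide (x), 32 tall, centred; 80 mm tall in all, 70 g. Origin: centre of the underside, z up. Stands upright, loose on the bench.
- packer_red: Packing piece: red body 28 mm thick (y), 60 wide (x), 48 tall; foot tapers over the lowest 7 mm by 2.5 mm on each broad side. On top a bare light-wood grip tab 16 mm thick (y), 40 wide (x), 32 tall, centred; 80 mm tall in all, 70 g. Origin: centre of the underside, z up. Stands upright, loose on the bench.
- bowl: Raw terracotta bowl, 120 mm across, 65 mm tall, standing on the bench; origin at the centre of its foot. Leave alone.
- glaze_jar: Blue glaze jar with a wooden lid, 70 mm across, 100 mm tall, standing on the bench; origin at the centre of its foot. Leave alone.
Not all that is in view belongs to the job. Of the things shaped like the packer_white, the white one is meant.

How it is judged:
By the outcome, as a careful person would: the job done as asked, in the order asked, and still so for the second after the job is handed in, with the robot touching nothing.
It also fails if it takes over 72 s, if anything falls off the work surface, if the arm or the gripper's body presses on something with over 40 N, if the wrist force passes 120 N, or if a joint passes its speed limit or range.

ROBOT

A 7-joint arm with a two-finger parallel gripper is mounted at the origin on the work surface. World frame = base frame: x ahead of the robot, y to its left, z up, the work surface at z = 0. Lengths are in m, angles in rad, forces in N, time in s.
With the tool pointing down it reaches from about 0.425 to 0.925 m from the base axis. Payload 6.8 kg.
Tool frame: the origin (TCP) lies at the very end of the fingers, on their centre line; the grasp point (between the pads) lies 19 mm behind it (r.tcp_to_grasp is the distance from the TCP to the grasp point, in m); z points along the fingers, y is the line along which they close (so a half turn about z gives the same grasp; the last joint's range is limited). The gripper opens to 85 mm and grips with 20 to 120 N. Pads are 22 mm wide; open, the fingers measure 114 mm over their backs; the gripper's body (76 mm by 85 mm) begins 54 mm behind the grasp point. The pads swing forward as they close: fully open they stand 13 mm farther back than shut.
Start: joints at [-1.258, 0.477, 0.022, 1.555, -0.011, 1.109, -0.083], TCP at [0.276, 0.616, 0.231] pointing down, gripper open.
Joint ranges: [-2.96, 2.96], [-0.34, 2.1], [-1.41, 1.46], [0.24, 2.44], [-1.37, 4.51], [0.17, 1.92], [-2.96, 2.96]. Speed limits (rad/s): [2.39, 2.39, 3.14, 3.14, 3.14, 3.14, 3.14].

INTERFACE

Orientations are given as a rotation vector (axis times angle).
In Python, from bench import r gives the robot as it stands.
- The arm moves only by the tool step_arm, never from a script. Its argument "moves" is a list of rows, each a list of 7 numbers: the shift along the tool's x, y, z in mm, then the turn, a rotation vector about the tool's x, y, z in rad, then the finger opening in mm, from 0 to 85.4. A call has 1 to 8 rows; each row is the pose to reach, as a shift and turn from the pose commanded when the call began, along the tool's axes at that moment; what a row does not reach only later rows make up. A row lasts 1/10 s, in which the tool goes at most 50 mm and 8.59 degrees, less where a joint would pass 70% of its speed; a pose out of reach is approached as far as the arm can. A call with a gripper value outside its range is refused whole. The fingers move at their own pace and stop on an object; "grip_force" is the grip in N (left out, the last holds). Time passes only in rows, so rows that repeat a pose let the fingers close. It gives the time, the measured TCP pose, the force, the opening and the grip force at its end, in the units of the state.
- r.get_obs(): the state, without advancing time (a new reading comes with each control period).
- r.grab_frame(name): name is "side" or "top"; returns a dict with "image" (400x640x3 uint8, red, green, blue), "depth" (400x640 float32, m along the optical axis (not along the pixel's ray), 0 where there is no reading), "mtx" (3x3 intrinsics, pixels), "rvec" (rotation vector, rad) and "tvec" (3), from world to camera coordinates, as OpenCV has them. Camera axes: x right, y down, z forward; pixel columns grow to the right and rows downward; lengths in m; the calibration is good to about 2 mm. A picture is of the moment at which its call begins.
- r.hand_in(): hands the job in; it is judged then, once.
The state is a dict: "clock": time; "joints": joint angles; "qvel": joint speeds; "tau": joint torques, N m; "tcp_pos": TCP position; "orientation": TCP orientation; "contact_force": force on the tool from outside, world axes, zero at the start; "moment": the same for the moment, N m; "grip_width": finger opening in m; "gripper_force": force on a finger pad.
Only numpy, scipy, OpenCV 4.12 (cv2) and the standard library are available. Lean on these libraries where they do the work, as an engineer would, in place of code of your own. Each camera call takes 0.05 s, during which the arm holds its last target. There are 200 camera calls.

## Working session

There is one attempt and no reset: what is moved stays moved. The work goes in short steps, Python scripts to look and compute and a tool call to move; the robot and the scene stay as the last step left them, time stands still between calls to the robot, and variables do not carry over. Pictures are saved under pics/ and viewed, at most 10 in all, crops included, and the job is handed in when it is done.

Besides the shell and the picture viewer there is one more tool, called as name(argument=value, ...) on one line, values as JSON. step_arm: Moves the arm, as the interface text tells. Its arguments: {"type":"object","properties":{"moves":{"type":"array","items":{"type":"array","items":{"type":"number"}}},"grip_force":{"type":"number"}},"required":["moves"]}

```bash
mkdir -p pics; ls; cat > h.py <<'E'
import numpy as np,cv2
from bench import r
def grab(n,save=None):
    f=r.grab_frame(n); np.savez('/tmp/%s.npz'%n,**f)
    if save: cv2.imwrite('pics/'+save,f['image'][:,:,::-1])
    return f
def world(f,u,v,d=None,z=None):
    R=cv2.Rodrigues(np.array(f['rvec'],float))[0];t=np.array(f['tvec'],float).ravel()
    ray=np.linalg.inv(f['mtx'])@np.array([u,v,1.])
    c=-R.T@t; w=R.T@ray
    if z is not None: return c+w*(z-c[2])/w[2]
    if d is None: d=f['depth'][int(v),int(u)]
    return c+w*d
def proj(f,p):
    return cv2.projectPoints(np.array(p,float).reshape(-1,3),f['rvec'],f['tvec'],f['mtx'],None)[0].reshape(-1,2)
E
python3 - <<'E'
from h import *
for n in('top','side'):
    f=grab(n,n+'0.png');R=cv2.Rodrigues(f['rvec'])[0];print(n,-R.T@f['tvec'].ravel(),R.round(2).tolist())
o=r.get_obs();print(o)
E
```

```text
pics
top [ 0.4773019  -0.11813189  0.93649408] [[0.02, -1.0, -0.01], [-1.0, -0.02, -0.1], [0.09, 0.01, -1.0]]
side [ 0.27505137 -0.74567023  0.74439308] [[0.93, -0.36, 0.0], [-0.26, -0.66, -0.71], [0.26, 0.66, -0.71]]
{'clock': 0.1, 'joints': array([-1.25811895,  0.47772302,  0.02239391,  1.55634099, -0.01149851,
        1.1093348 , -0.08307505]), 'qvel': array([-4.51296779e-05, -7.22847995e-04,  2.05119802e-03, -1.60878552e-03,
        1.70473435e-03,  9.76175259e-05, -5.12330117e-04]), 'tau': array([ 3.80818106e-03, -5.97761357e+01,  1.61331441e+00, -2.81952113e+01,
        1.28605653e-02,  5.06308686e-03, -9.42486622e-06]), 'tcp_pos': array([0.2755372 , 0.61561086, 0.2304251 ]), 'orientation': array([-6.56046921e-01, -3.07211841e+00,  2.61482143e-03]), 'contact_force': array([ 0.44221542, -0.02349236, -0.02470061]), 'moment': array([-0.01184823,  0.01035058, -0.03638238]), 'gripper_force': 0.0, 'grip_width': 0.08570422840389968}
```

View pics/top0.png

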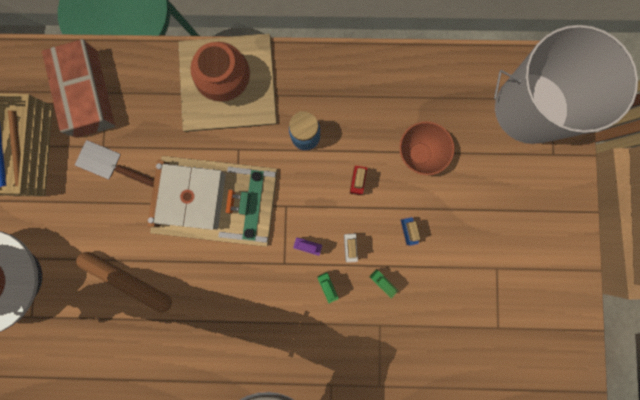

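View pics/side0.png

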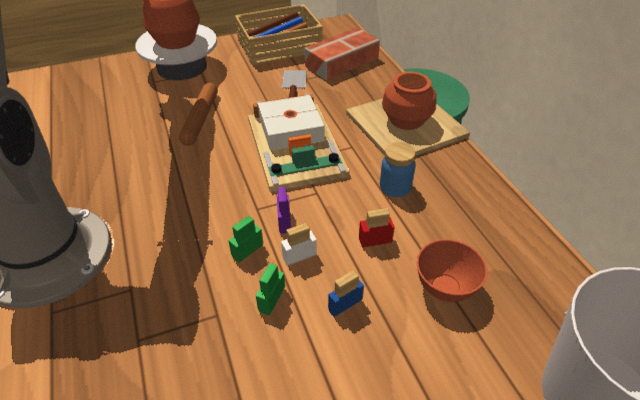

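The top view shows the frame at about (213,200), with the mould at (187,197) and the orange pad at (230,201).

Things that could be taken for a packer:
- red (358,180)
- white (351,247)
- blue (411,231)
- decoys: greens at (328,288) and (384,284), purple at (308,246)

The red, white and blue pieces with bare wood tabs are the ones meant. I'll check them in a close crop.

```bash
python3 - <<'E'
from h import *
im=cv2.imread('pics/top0.png')
a=cv2.resize(im[150:255,145:285],None,fx=5.7,fy=5.7,interpolation=cv2.INTER_CUBIC);cv2.imwrite('pics/c1.png',a)
b=cv2.resize(im[155:305,290:440],None,fx=4,fy=4,interpolation=cv2.INTER_CUBIC);cv2.imwrite('pics/c2.png',b)
f=np.load('/tmp/top.npz')
for u,v in [(358,180),(351,247),(411,231),(230,201),(200,190),(428,150),(304,125)]: print((u,v),world(f,u,v).round(4))
print(f['mtx'])
E
```

```text
(358, 180) [ 0.591  -0.1901  0.0796]
(351, 247) [ 0.4485 -0.1769  0.0801]
(411, 231) [ 0.4845 -0.3029  0.0803]
(230, 201) [0.5417 0.086  0.0654]
(200, 190) [0.5645 0.1524 0.0658]
(428, 150) [ 0.6741 -0.3585  0.0072]
(304, 125) [ 0.703  -0.073   0.1027]
[[403.16343572   0.         318.25609028]
 [  0.         403.16343572 194.10107049]
 [  0.           0.           1.        ]]
```

View pics/c1.png

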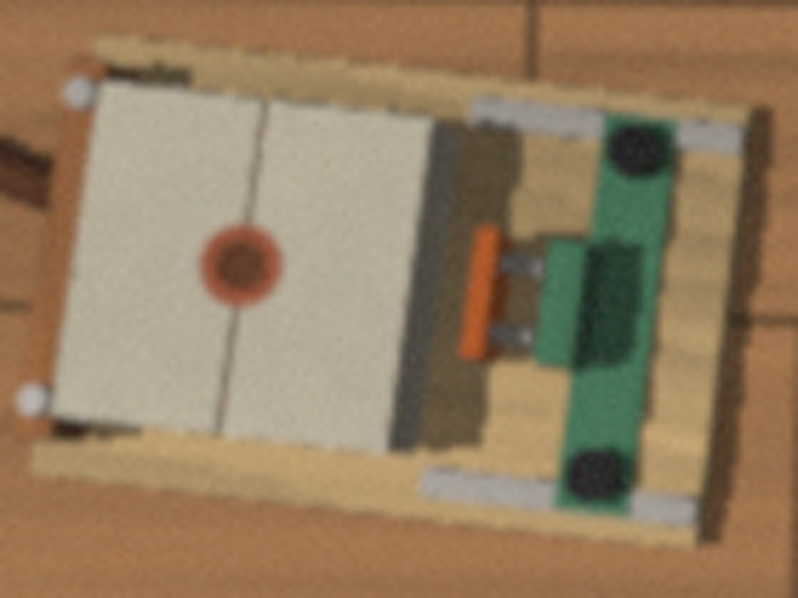

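View pics/c2.png

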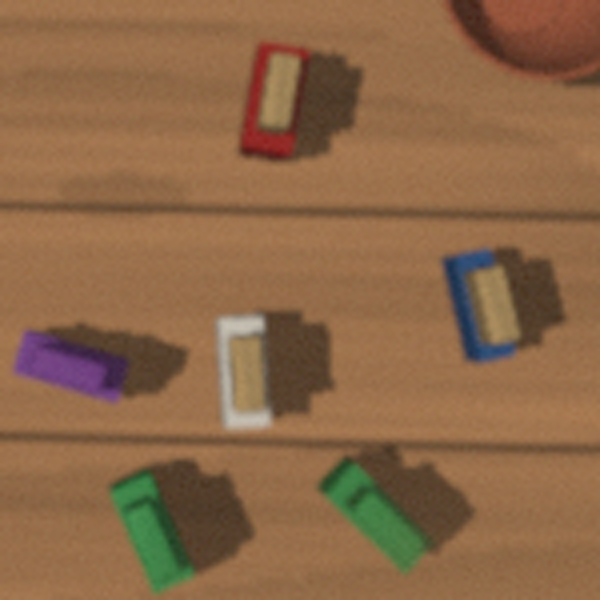

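The crops confirm the choice: red, white and blue have bare wood tabs, while the greens and purple are one plain colour. In the frame crop, the mould's gap edge runs (435,118) to (390,452) and the orange pad's left edge runs (478,228) to (460,357).

```bash
cat >> h.py <<'E'
from scipy.spatial.transform import Rotation as Rn
def cloud(f):
    d=f['depth'];v,u=np.mgrid[:400,:640];K=f['mtx']
    c=np.stack([(u-K[0,2])/K[0,0]*d,(v-K[1,2])/K[1,1]*d,d],-1)
    R=cv2.Rodrigues(np.array(f['rvec'],float))[0]
    return (c-np.array(f['tvec']).ravel())@R
E
python3 - <<'E'
from h import *
f=np.load('/tmp/top.npz');P=cloud(f)
for n,(x,y) in dict(red=(.591,-.19),white=(.4485,-.177),blue=(.4845,-.303)).items():
  for lo,hi in((.07,.09),(.04,.06)):
    m=(abs(P[...,0]-x)<.05)&(abs(P[...,1]-y)<.05)&(P[...,2]>lo)&(P[...,2]<hi)
    q=(P[m][:,:2]*1000).astype(np.float32); print(n,lo,len(q),q.mean(0),cv2.minAreaRect(q),P[m][:,2].mean())
g=lambda x,y,z:world(f,(x+.5)/5.7-.5+145,(y+.5)/5.7-.5+150,z=z)
h=lambda x,y,z:world(f,(x+.5)/4-.5+290,(y+.5)/4-.5+155,z=z)
for n,c in dict(red=[(268,53),(302,56),(292,132),(258,129)],white=[(232,337),(262,334),(270,410),(238,413)],blue=[(470,270),(502,263),(522,340),(490,347)]).items():
    print(n,[ (h(*p,.08)[:2]*1000).round(1).tolist() for p in c],np.mean([h(*p,.08) for p in c],0))
A=g(435,118,.064);B=g(390,452,.064);C=g(100,85,.064);D=g(52,415,.064)
print('mould',A,B,C,D)
ex=(A-B)[:2];print('len',np.linalg.norm(ex));ex/=np.linalg.norm(ex);ey=np.array([-ex[1],ex[0]]);print('ang',np.degrees(np.arctan2(ex[1],ex[0])),'mid',(A+B)/2)
for z in(.054,.066):
  for p in((478,228),(460,357)): 
    w=(g(*p,z)-(A+B)/2)[:2];print('pad',z,w@ex,w@ey)
w=[(g(*p,.018)-(A+B)/2)[:2] for p in((455,125),(415,452))];print('foot',[(q@ex,q@ey) for q in w])
m=(P[...,2]>.058)&(P[...,2]<.07)&(abs(P[...,0]-.55)<.12)&(P[...,1]>.1)&(P[...,1]<.26)
q=(P[m][:,:2]*1000).astype(np.float32);R=cv2.minAreaRect(q);print(R,cv2.boxPoints(R),P[m][:,2].mean())
o=r.get_obs();print(Rn.from_rotvec(o['orientation']).as_matrix().round(3))
E
```

```text
red 0.07 144 [ 595.39966 -193.73038] ((596.14208984375, -194.0365753173828), (15.78536605834961, 39.86021041870117), 80.55733489990234) 0.08030589616117915
red 0.04 196 [ 593.22076 -192.38849] ((596.1903686523438, -194.23414611816406), (28.059595108032227, 59.83464431762695), 80.75170135498047) 0.04902088600425228
white 0.07 152 [ 445.7633  -178.47798] ((445.3512268066406, -178.6497039794922), (40.13581466674805, 15.856419563293457), 4.98639440536499) 0.08043087768639513
white 0.04 151 [ 445.65417 -176.75188] ((445.3626708984375, -178.89273071289062), (59.90447998046875, 24.254531860351562), 4.437264442443848) 0.048970895527931074
blue 0.07 161 [ 484.24054 -308.4026 ] ((484.0384826660156, -308.83892822265625), (39.62977981567383, 16.127954483032227), 11.98976993560791) 0.08032142189987664
blue 0.04 142 [ 484.19052 -305.5457 ] ((484.20263671875, -309.26171875), (59.714847564697266, 20.04855728149414), 12.940771102905273) 0.04912899775506875
red [[617.1, -186.9], [615.8, -205.1], [574.7, -200.1], [576.0, -182.0]] [ 0.59589422 -0.19350611  0.08      ]
white [[465.3, -169.6], [467.2, -18
[... 362 characters left out ...]
g -5.167144226979987 mid [0.54482805 0.11489303 0.064     ]
pad 0.054 0.02481582918634836 -0.019604172861919865
pad 0.054 -0.025502007765387594 -0.019248450050518767
pad 0.066 0.023849282191733396 -0.02257604946588496
pad 0.066 -0.025784341620160033 -0.022225163711011842
foot [(np.float64(0.06828921901725142), np.float64(0.00409932311608539)), (np.float64(-0.0642697177402326), np.float64(0.002595668859551514))]
((550.5222778320312, 187.3567352294922), (145.88131713867188, 129.9977569580078), 84.7057113647461) [[479.07037 120.72478]
 [608.51355 108.72972]
 [621.9742  253.9887 ]
 [492.531   265.98376]] 0.06442720011794574
[[-0.913  0.408 -0.001]
 [ 0.408  0.913 -0.002]
 [-0.    -0.002 -1.   ]]
```

```bash
cat >> h.py <<'E'
def rel(*targets):
    """targets: (x,y,z mm, angle of tool y deg) -> shift in tool axes + turn about tool z"""
    o=r.get_obs();M=Rn.from_rotvec(o['orientation']).as_matrix();p=o['tcp_pos']*1000
    a0=np.degrees(np.arctan2(M[1,1],M[0,1]))
    for t in targets:
        da=(t[3]-a0+90)%180-90
        down=Rn.from_euler('z',t[3] if abs(((t[3]-a0+180)%360)-180)<90 else t[3]+180,degrees=True).as_matrix()@np.array([[-1,0,0],[0,1,0],[0,0,-1.]])@Rn.from_euler('z',90,degrees=True).as_matrix()
        # tool y along angle, z down
        c,s=np.cos(np.radians(a0+da)),np.sin(np.radians(a0+da))
        T=np.array([[-s,c,0],[c,s,0],[0,0,-1.]])
        print(np.round(M.T@(np.array(t[:3])-p),1),'turn',Rn.from_matrix(M.T@T).as_rotvec().round(3))
E
sed -i '/down=Rn/d' h.py
python3 - <<'E'
from h import *
f=np.load('/tmp/top.npz');P=cloud(f);im=f['image'].astype(int)
O=np.array([.5441,.1147]);a=np.radians(-5.25);ex=np.array([np.cos(a),np.sin(a)]);ey=np.array([-ex[1],ex[0]])
m=(im[...,0]>140)&(im[...,1]<110)&(im[...,2]<70);m[:180]=0;m[220:]=0;m[:,:222]=0;m[:,240:]=0
for v,u in np.argwhere(m):
    w=P[v,u,:2]-O
    if v%4==0: print(v,u,(w@ex*1e3).round(1),(w@ey*1e3).round(1),(P[v,u,2]*1e3).round(1))
q=np.argwhere(P[200-0:201,215:245,2]>-1)
for u in range(214,246): w=P[200,u,:2]-O;print(u,(w@ey*1e3).round(1),(P[200,u,2]*1e3).round(1),im[200,u],end=';')
print();rel((540,300,230,94.8),(470,-178,200,94.8),(445.4,-178.7,100,94.8),(445.4,-178.7,53,94.8))
E
```

```text
192 228 22.8 -10.0 17.5
192 229 19.4 -24.6 67.5
192 230 19.7 -26.5 66.6
192 231 20.2 -27.9 63.2
196 228 10.9 -21.8 60.5
196 229 10.8 -25.6 67.0
196 230 11.0 -27.8 67.4
200 227 4.3 -10.3 18.3
200 228 1.9 -24.6 67.2
200 229 2.2 -26.2 64.8
200 230 2.4 -28.6 65.9
204 227 -6.7 -22.0 60.6
204 228 -6.6 -25.0 64.2
204 229 -6.4 -27.2 64.1
208 226 -15.3 -19.0 52.5
208 227 -15.5 -24.3 65.4
208 228 -15.3 -26.2 64.0
208 229 -15.1 -29.0 66.9
212 226 -24.3 -22.3 61.3
212 227 -24.2 -25.8 66.9
212 228 -23.9 -27.9 66.4
214 7.0 62.3 [181 172 153];215 4.6 63.1 [178 168 152];216 2.4 63.4 [149 140 125];217 1.6 58.3 [97 92 82];218 0.7 53.6 [75 75 67];219 0.7 45.3 [75 72 66];220 -0.0 39.8 [76 75 68];221 0.2 30.2 [81 76 66];222 1.3 17.3 [85 76 61];223 -1.5 19.5 [92 80 57];224 -3.7 19.0 [92 80 57];225 -6.0 19.3 [95 79 57];226 -8.8 21.3 [113  77  51];227 -10.3 18.3 [152  90  53];228 -24.6 67.2 [175  89  48];229 -26.2 64.8 [174  89  43];230 -28.6 65.9 [159  83  43];231 -27.7 52.7 [115  58  31];232 -27.3 41.8 [87 49 25];233 -26.7 29.8 [87 49 33];234 -27.5 23.6 [90 63 43];235 -28.8 19.0 [90 77 53];236 -30.8 17.8 [92 79 56];237 -33.3 18.8 [92 80 57];238 -35.6 19.0 [93 80 58];239 -38.0 19.7 [82 78 59];240 -47.2 51.4 [ 76 103  77];241 -49.9 54.2 [ 74 114  86];242 -52.2 54.6 [ 74 119  90];243 -54.3 54.0 [ 66 112  85];244 -56.9 56.1 [ 66 111  84];245 -238.0 936.5 [ 69 109  86];
[-370.3 -180.1    0.8] turn [-0.002 -0.    -0.505]
[-501.7 -644.9   31.6] turn [-0.002 -0.    -0.505]
[-479.5 -655.4  131.6] turn [-0.002 -0.    -0.505]
[-479.5 -655.3  178.6] turn [-0.002 -0.    -0.505]
```

step_arm(moves=[[-370,-180,0,0,0,-0.505,85],[-370,-180,0,0,0,-0.505,85],[-370,-180,0,0,0,-0.505,85],[-370,-180,0,0,0,-0.505,85],[-370,-180,0,0,0,-0.505,85],[-370,-180,0,0,0,-0.505,85],[-370,-180,0,0,0,-0.505,85],[-500,-645,30,0,0,-0.505,85]])

```text
clock: 0.9
tcp_pos: [0.5015, 0.2961, 0.2284]
orientation: [-0.128, 3.136, 0.001]
contact_force: [-0.5, -0.1, -0.5]
grip_width: 0.0849
gripper_force: 0.0
```

```bash
python3 - <<'E'
from h import *
rel((470,-178,180,94.8),(445.4,-178.7,100,94.8),(445.4,-178.7,53,94.8))
E
```

```text
[  70. -470.   48.] turn [ 0.     0.003 -0.002]
[  94.8 -468.7  128. ] turn [ 0.     0.003 -0.002]
[  94.9 -468.7  175. ] turn [ 0.     0.003 -0.002]
```

step_arm(moves=[[70,-470,48,0,0,0,45],[70,-470,48,0,0,0,45],[70,-470,48,0,0,0,45],[70,-470,48,0,0,0,45],[70,-470,48,0,0,0,45],[70,-470,48,0,0,0,45],[70,-470,48,0,0,0,45],[70,-470,48,0,0,0,45]])

```text
clock: 1.7
tcp_pos: [0.4714, -0.101, 0.188]
orientation: [-0.133, 3.139, 0.0]
contact_force: [1.3, 0.0, 0.2]
grip_width: 0.0449
gripper_force: 0.0
```

```bash
python3 - <<'E'
from h import *
rel((445.4,-178.7,100,94.8),(445.4,-178.7,53,94.8))
E
```

```text
[ 32.5 -75.2  88. ] turn [0.    0.    0.001]
[ 32.5 -75.2 135. ] turn [0.    0.    0.001]
```

step_arm(moves=[[32.5,-75,40,0,0,0,45],[32.5,-75,40,0,0,0,45],[32.5,-75,88,0,0,0,45],[32.5,-75,88,0,0,0,45]])

```text
clock: 2.1
tcp_pos: [0.4415, -0.1765, 0.0959]
orientation: [0.128, -3.129, -0.004]
contact_force: [-1.5, 0.6, -0.6]
grip_width: 0.045
gripper_force: 0.0
```

```bash
python3 - <<'E'
from h import *
rel((445.4,-178.7,53,94.8))
E
```

```text
[-4.2 -2.7 42.8] turn [ 0.003 -0.01  -0.002]
```

step_arm(grip_force=40, moves=[[-3,-2,20,0,0,0,45],[-3,-2,42,0,0,0,45],[-3,-2,42,0,0,0,45],[-3,-2,42,0,0,0,10],[-3,-2,42,0,0,0,10],[-3,-2,42,0,0,0,10],[-3,-2,42,0,0,0,10],[-3,-2,42,0,0,0,10]])

```text
clock: 2.9
tcp_pos: [0.4504, -0.1783, 0.0598]
orientation: [-0.133, 3.136, -0.0]
contact_force: [-0.3, 1.0, 8.1]
grip_width: 0.0147
gripper_force: 43.4
```

step_arm(moves=[[0,0,-5,0,0,0,10],[0,0,-15,0,0,0,10],[0,0,-60,0,0,0,10],[0,0,-80,0,0,0,10],[0,0,-80,0,0,0,10]])

```text
clock: 3.4
tcp_pos: [0.4513, -0.1791, 0.1418]
orientation: [-0.131, 3.132, -0.002]
contact_force: [0.6, -0.1, -0.8]
grip_width: 0.0149
gripper_force: 42.3
```

```bash
python3 - <<'E'
from h import *
f=grab('side','s1.png');cv2.imwrite('pics/s1c.png',cv2.resize(f['image'][100:320,200:440,::-1],None,fx=3,fy=2.7))
t=grab('top');P=cloud(t)
m=(abs(P[...,0]-.4504)<.06)&(abs(P[...,1]+.178)<.06)&(P[...,2]>.09)&(P[...,2]<.2)
print(r.get_obs()); 
E
```

```text
{'clock': 3.5, 'joints': array([ 0.01371457,  0.28875373,  0.27725956,  2.10823299, -0.11426   ,
        0.7571026 ,  2.01824598]), 'qvel': array([ 0.00272171,  0.03146477, -0.00923606,  0.02122941, -0.00221686,
       -0.00597752,  0.00122895]), 'tau': array([ 1.10511176e-02, -4.08789682e+01,  3.11585359e+00, -2.25010908e+01,
        4.32280451e-02,  7.49821833e-03, -2.04906188e-02]), 'tcp_pos': array([ 0.44929235, -0.1783079 ,  0.1388146 ]), 'orientation': array([-1.32303273e-01,  3.13753099e+00, -6.78285050e-05]), 'contact_force': array([-0.40623288,  0.09849952, -1.10606308]), 'moment': array([0.03613218, 0.04172526, 0.02752388]), 'gripper_force': 42.316964864730835, 'grip_width': 0.014929988886383798}
```

View pics/s1c.png

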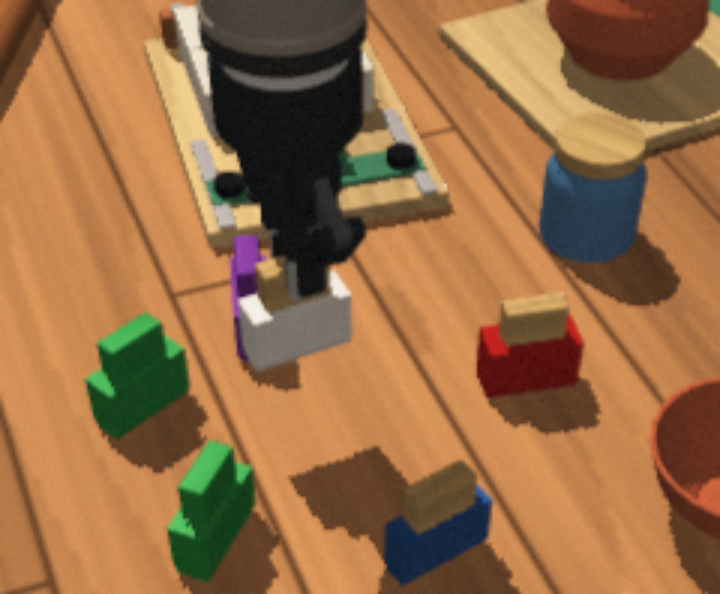

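White piece is held upright (crop about (300,320)), with the fingers towards the tab's far-x end. I'll measure how it sits in the hand.

```bash
cat >> h.py <<'E'
def hold(n=4,cams=('side',)):
    ps=[]
    for i in range(n):
        f=r.grab_frame(cams[i%len(cams)]);np.savez('/tmp/%s.npz'%cams[i%len(cams)],**f);o=r.get_obs();M=Rn.from_rotvec(o['orientation']).as_matrix()
        ps.append(np.r_[o['tcp_pos']*1000,np.degrees(np.arctan2(M[1,1],M[0,1])),np.degrees(M[:2,2]),o['contact_force'],o['clock']])
    print(np.round(ps,1));print('mean',np.mean(ps,0).round(1));return np.mean(ps,0)
E
python3 - <<'E'
from h import *
p=hold(5,('side','top'))
for n in('side','top'):
    f=np.load('/tmp/%s.npz'%n);P=cloud(f)*1000;im=f['image'].astype(int)
    a=np.radians(94.8-90);ex=np.array([np.cos(a),np.sin(a)]);ey=np.array([-ex[1],ex[0]])
    D=P-p[:3];X=D[...,:2]@ex;Y=D[...,:2]@ey;Z=D[...,2]
    m=(abs(X)<45)&(abs(Y)<25)&(Z<3)&(Z>-65)&(im.min(-1)>95)&(im.max(-1)-im.min(-1)<45)
    print(n,m.sum(),[np.percentile(q[m],[1,5,50,95,99]).round(1) for q in(X,Y,Z)])
    # broad face fit
    s=m&(Z<-10)&(Z>-42)
    if s.sum()>50:
        A=np.c_[X[s],Z[s],np.ones(s.sum())];print('face Y=aX+bZ+c',np.linalg.lstsq(A,Y[s],rcond=None)[0])
    mt=(abs(X)<30)&(abs(Y)<15)&(Z<28)&(Z>3)&(im[...,0]>110)&(im[...,0]-im[...,2]>25)
    print('tab',mt.sum(),[np.percentile(q[mt],[1,5,50,95,99]).round(1) for q in(X,Y,Z)])
E
```

```text
[[ 4.487e+02 -1.781e+02  1.380e+02  9.480e+01 -0.000e+00  0.000e+00
  -6.000e-01 -2.000e-01 -5.000e-01  3.600e+00]
 [ 4.484e+02 -1.781e+02  1.375e+02  9.480e+01 -1.000e-01  0.000e+00
   4.000e-01 -4.000e-01 -8.000e-01  3.600e+00]
 [ 4.483e+02 -1.781e+02  1.373e+02  9.480e+01 -1.000e-01  0.000e+00
   3.000e-01 -2.000e-01 -9.000e-01  3.600e+00]
 [ 4.483e+02 -1.782e+02  1.373e+02  9.480e+01 -1.000e-01  0.000e+00
  -5.000e-01  1.200e+00 -1.000e+00  3.700e+00]
 [ 4.484e+02 -1.782e+02  1.373e+02  9.480e+01 -1.000e-01  0.000e+00
   1.100e+00  8.000e-01 -5.000e-01  3.800e+00]]
mean [ 4.484e+02 -1.781e+02  1.375e+02  9.480e+01 -1.000e-01  0.000e+00
  1.000e-01  2.000e-01 -7.000e-01  3.600e+00]
side 751 [array([-34.1, -33.8,  -9.5,  22.7,  24.8]), array([-13. , -12.3, -10.5,   6.9,  11.8]), array([-56.4, -52.4, -27.4, -10.2,  -8.7])]
face Y=aX+bZ+c [-0.10077761  0.16146077 -5.38157907]
tab 62 [array([-23.8, -23.5, -17.2,  11.2,  13.6]), array([-13.3,  -8.6,  -1.8,   6.8,  13.5]), array([ 5.9,  9.2, 20.7, 22.7, 24.9])]Traceback (most recent call last):
  File "<stdin>", line 8, in <module>
    return _quantile_unchecked(
        a, q, axis, out, overwrite_input, method, keepdims, weights)
    return _ureduce(a,
                    func=_quantile_ureduce_func,
    ...<5 lines>...
                    overwrite_input=overwrite_input,
                    method=method)
    r = func(a, **kwargs)
    result = _quantile(arr,
                       quantiles=q,
    ...<2 lines>...
                       out=out,
                       weights=wgt)
    slices_having_nans = np.isnan(arr[-1, ...])
                                  ~~~^^^^^^^^^
IndexError: index -1 is out of bounds for axis 0 with size 0
```

```bash
python3 - <<'E'
from h import *
rel((448,-178,180,94.8),(547.6,102,180,84.75),(547.6,102,135,84.75))
E
```

```text
[  0.5   0.3 -42.7] turn [ 0.001 -0.002  0.   ]
[-122.3  270.9  -42.8] turn [ 0.    -0.002  0.176]
[-122.4  270.9    2.2] turn [ 0.    -0.002  0.176]
```

step_arm(moves=[[0,0,-42,0,0,0,10],[-122,271,-42,0,0,0.176,10],[-122,271,-42,0,0,0.176,10],[-122,271,-42,0,0,0.176,10],[-122,271,-42,0,0,0.176,10],[-122,271,-42,0,0,0.176,10],[-122,271,-42,0,0,0.176,10],[-122,271,-42,0,0,0.176,10]])

```text
clock: 4.55
tcp_pos: [0.5489, 0.1103, 0.1794]
orientation: [-0.129, -3.139, -0.005]
contact_force: [-0.6, -0.7, 0.3]
grip_width: 0.0154
gripper_force: 42.3
```

step_arm(moves=[[0,0,20,0,0,0,10],[0,0,40,0,0,0,10],[0,0,40,0,0,0,10],[0,0,40,0,0,0,10]])

```text
clock: 4.95
tcp_pos: [0.5476, 0.1013, 0.1398]
orientation: [-0.145, -3.137, 0.001]
contact_force: [0.2, -0.1, -1.3]
grip_width: 0.0151
gripper_force: 42.3
```

```bash
cat >> h.py <<'E'
O=np.array([.5441,.1147])*1000;_a=np.radians(-5.25);EX=np.array([np.cos(_a),np.sin(_a)]);EY=np.array([-EX[1],EX[0]])
def fr(p): 
    w=np.array(p[:2])-O; return (w@EX).round(2),(w@EY).round(2)
E
python3 - <<'E'
from h import *
p=hold(6,('side','top'));print('TCP in frame',fr(p))
f=np.load('/tmp/side.npz');cv2.imwrite('pics/s2.png',cv2.resize(f['image'][60:210,220:380,::-1],None,fx=4,fy=4,interpolation=cv2.INTER_CUBIC))
P=cloud(f)*1000;im=f['image'].astype(int);W=P[...,:2]-O;X=W@EX;Y=W@EY;Z=P[...,2]
m=(abs(X)<45)&(abs(Y+12)<22)&(Z>75)&(Z<p[2]-8)&(im.max(-1)-im.min(-1)<45)
print(m.sum(),[np.percentile(q[m],[1,5,50,95,99]).round(1) for q in(X,Y,Z)])
E
```

```text
[[ 5.482e+02  1.015e+02  1.406e+02  8.470e+01  0.000e+00 -0.000e+00
   9.000e-01  1.000e-01 -1.200e+00  5.000e+00]
 [ 5.485e+02  1.016e+02  1.410e+02  8.470e+01  1.000e-01  0.000e+00
  -4.000e-01 -3.000e-01 -4.000e-01  5.000e+00]
 [ 5.486e+02  1.018e+02  1.412e+02  8.470e+01  1.000e-01  0.000e+00
   4.000e-01 -1.000e-01 -2.000e-01  5.100e+00]
 [ 5.486e+02  1.019e+02  1.412e+02  8.470e+01  1.000e-01  0.000e+00
  -1.000e-01 -0.000e+00  0.000e+00  5.200e+00]
 [ 5.485e+02  1.019e+02  1.411e+02  8.470e+01  1.000e-01  0.000e+00
   2.000e-01 -0.000e+00 -6.000e-01  5.200e+00]
 [ 5.484e+02  1.019e+02  1.410e+02  8.470e+01  1.000e-01  0.000e+00
   2.000e-01  2.000e-01 -1.100e+00  5.200e+00]]
mean [ 5.485e+02  1.018e+02  1.410e+02  8.470e+01  1.000e-01  0.000e+00
  2.000e-01 -0.000e+00 -6.000e-01  5.100e+00]
TCP in frame (np.float64(5.56), np.float64(-12.48))
592 [array([-28.5, -27.9,  -1.3,  28.5,  30.7]), array([-27. , -25.8, -22.6,  -7.7,  -1.9]), array([ 83.8,  86.9, 112.2, 131.2, 132. ])]
```

View pics/s2.png

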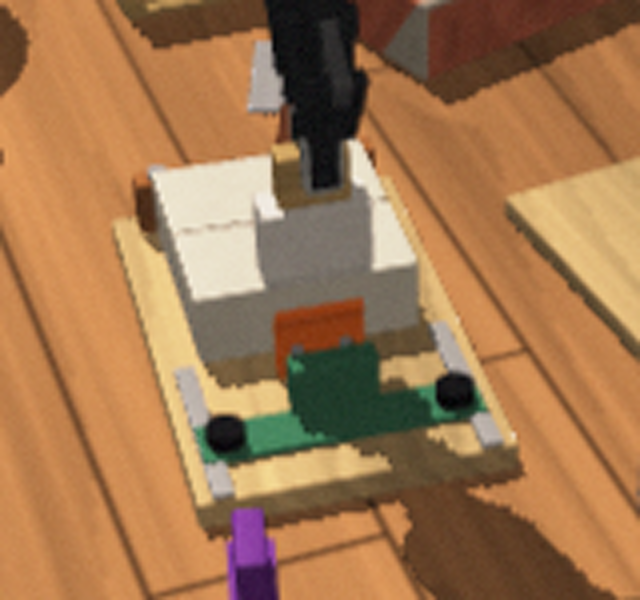

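The white piece is centred over the gap (body at about (312,235) in the crop, pad at (320,330)). I'll lower it gently.

step_arm(moves=[[0,0,10,0,0,0,10],[0,0,18,0,0,0,10],[0,0,22,0,0,0,10],[0,0,24,0,0,0,10],[0,0,26,0,0,0,10],[0,0,28,0,0,0,10],[0,0,28,0,0,0,10]])

```text
clock: 5.95
tcp_pos: [0.5485, 0.1025, 0.1124]
orientation: [0.144, 3.137, 0.001]
contact_force: [1.4, 3.1, 3.1]
grip_width: 0.0153
gripper_force: 42.9
```

step_arm(moves=[[0,0,1,0,0,0,10],[0,0,2,0,0,0,10],[0,0,3,0,0,0,10],[0,0,4,0,0,0,10],[0,0,4,0,0,0,10]])

```text
clock: 6.45
tcp_pos: [0.5485, 0.1025, 0.1086]
orientation: [0.144, 3.137, 0.001]
contact_force: [1.0, 5.7, 4.6]
grip_width: 0.0152
gripper_force: 43.2
```

step_arm(moves=[[0,0,1,0,0,0,10],[0,0,2,0,0,0,10],[0,0,3,0,0,0,10],[0,0,3,0,0,0,10]])

```text
clock: 6.85
tcp_pos: [0.5485, 0.1031, 0.1055]
orientation: [0.143, 3.137, 0.002]
contact_force: [0.7, 5.9, 2.8]
grip_width: 0.0152
gripper_force: 43.2
```

step_arm(moves=[[0,0,1,0,0,0,10],[0,0,2,0,0,0,10],[0,0,2,0,0,0,10]])

```text
clock: 7.15
tcp_pos: [0.5484, 0.1031, 0.1034]
orientation: [0.143, 3.137, 0.002]
contact_force: [1.2, 6.6, 2.2]
grip_width: 0.0152
gripper_force: 43.1
```

step_arm(moves=[[0,0,1,0,0,0,10],[0,0,2,0,0,0,10],[0,0,3,0,0,0,10],[0,0,4,0,0,0,10],[0,0,4,0,0,0,10]])

```text
clock: 7.65
tcp_pos: [0.5483, 0.1032, 0.0994]
orientation: [0.143, 3.137, 0.002]
contact_force: [1.4, 6.5, 2.5]
grip_width: 0.0146
gripper_force: 43.1
```

```bash
python3 - <<'E'
from h import *
p=hold(2,('side','top'));print('TCP in frame',fr(p))
E
```

```text
[[5.483e+02 1.032e+02 9.940e+01 8.480e+01 1.000e-01 1.000e-01 7.000e-01
  6.300e+00 1.800e+00 7.700e+00]
 [5.483e+02 1.032e+02 9.940e+01 8.480e+01 1.000e-01 1.000e-01 1.600e+00
  6.400e+00 1.800e+00 7.800e+00]]
mean [5.483e+02 1.032e+02 9.940e+01 8.480e+01 1.000e-01 1.000e-01 1.100e+00
 6.300e+00 1.800e+00 7.700e+00]
TCP in frame (np.float64(5.23), np.float64(-11.08))
```

step_arm(moves=[[0,0.5,0,0,0,0,10],[0,1,0,0,0,0,10],[0,1,0,0,0,0,10]])

```text
clock: 8.05
tcp_pos: [0.5483, 0.1033, 0.0993]
orientation: [0.144, 3.138, 0.001]
contact_force: [0.4, 5.4, 2.6]
grip_width: 0.015
gripper_force: 43.0
```

step_arm(moves=[[0,0.5,0,0,0,0,10],[0,1,0,0,0,0,10],[0,1,0,0,0,0,10]])

```text
clock: 8.35
tcp_pos: [0.5483, 0.1039, 0.0993]
orientation: [0.144, 3.138, 0.0]
contact_force: [2.2, 3.4, 1.8]
grip_width: 0.0148
gripper_force: 43.0
```

step_arm(moves=[[0,0,2,0,0,0,10],[0,0,4,0,0,0,10],[0,0,6,0,0,0,10],[0,0,8,0,0,0,10],[0,0,8,0,0,0,10]])

```text
clock: 8.85
tcp_pos: [0.5478, 0.1038, 0.0907]
orientation: [-0.144, -3.137, 0.0]
contact_force: [0.8, 4.1, -1.8]
grip_width: 0.015
gripper_force: 42.3
```

step_arm(moves=[[0,0,2,0,0,0,10],[0,0,4,0,0,0,10],[0,0,6,0,0,0,10],[0,0,8,0,0,0,10],[0,0,8,0,0,0,10]])

```text
clock: 9.35
tcp_pos: [0.5481, 0.1038, 0.0829]
orientation: [-0.144, -3.138, 0.0]
contact_force: [1.6, 5.3, -0.7]
grip_width: 0.0149
gripper_force: 42.3
```

step_arm(moves=[[0,0,2,0,0,0,10],[0,0,4,0,0,0,10],[0,0,6,0,0,0,10],[0,0,7,0,0,0,10],[0,0,7,0,0,0,10]])

```text
clock: 9.85
tcp_pos: [0.5483, 0.1041, 0.0778]
orientation: [0.144, 3.138, 0.001]
contact_force: [-5.2, 4.5, 19.1]
grip_width: 0.0153
gripper_force: 44.9
```

```bash
python3 - <<'E'
from h import *
p=hold(2,('side','top'));print('TCP in frame',fr(p))
f=np.load('/tmp/side.npz');a=cv2.resize(f['image'][70:190,240:360,::-1],None,fx=4.8,fy=4.8,interpolation=cv2.INTER_CUBIC)
cv2.imwrite('pics/s3.png',a)
P=cloud(f)*1000;im=f['image'].astype(int);W=P[...,:2]-O;X=W@EX;Y=W@EY;Z=P[...,2]
m=(abs(X)<24)&(Y<-12)&(Y>-45)&(Z>50)&(im[...,0]>140)&(im[...,2]<80)
print('orange',m.sum(),[np.percentile(q[m],[5,25,50,75,95]).round(1) for q in(X,Y,Z)])
g=np.load('/tmp/top.npz') # now
E
```

```text
[[548.3 104.1  77.8  84.7   0.    0.   -5.3   4.1  19.    9.9]
 [548.3 104.2  77.8  84.7   0.    0.   -5.    4.5  18.5  10. ]]
mean [548.3 104.1  77.8  84.7   0.    0.   -5.1   4.3  18.8   9.9]
TCP in frame (np.float64(5.17), np.float64(-10.12))
orange 59 [array([-21.8, -12.6,  -1.5,  11.4,  21.3]), array([-32.4, -30.7, -29.4, -28.1, -23.5]), array([51.4, 64.5, 65.8, 66.6, 71.8])]
```

View pics/s3.png

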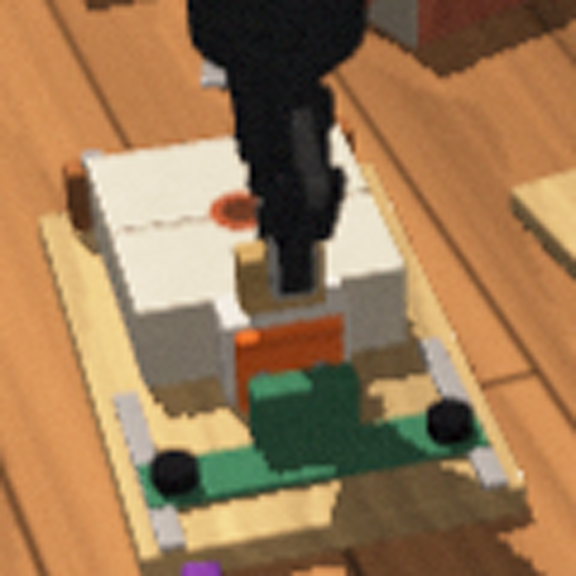

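The piece stopped at TCP 77.8 mm, which is 18 mm above the bench-standing grasp height, so it is on the floor. The orange pad at crop (290,345) is pushed back. I'll unload, release, and check.

step_arm(moves=[[0,0.5,-1.5,0,0,0,10],[0,1,-3,0,0,0,10],[0,1,-3,0,0,0,10],[0,1,-3,0,0,0,10]])

```text
clock: 10.35
tcp_pos: [0.5478, 0.1044, 0.0788]
orientation: [-0.144, -3.137, 0.001]
contact_force: [-0.1, 2.3, -1.2]
grip_width: 0.0152
gripper_force: 42.3
```

step_arm(moves=[[0,0,0,0,0,0,30],[0,0,0,0,0,0,40],[0,0,0,0,0,0,40],[0,0,0,0,0,0,40],[0,0,-20,0,0,0,40],[0,0,-60,0,0,0,40],[0,0,-110,0,0,0,40]])

```text
clock: 11.05
tcp_pos: [0.5467, 0.1043, 0.1888]
orientation: [-0.144, -3.134, 0.003]
contact_force: [1.6, -0.1, 0.7]
grip_width: 0.0401
gripper_force: 0.0
```

step_arm(moves=[[-30,-50,-20,0,0,0,40],[-30,-100,-20,0,0,0,40],[-30,-150,-20,0,0,0,40],[-30,-200,-20,0,0,0,40],[-30,-250,-20,0,0,0,40],[-30,-250,-20,0,0,0,40]])

```text
clock: 11.65
tcp_pos: [0.5532, -0.1548, 0.2097]
orientation: [-0.16, -3.138, 0.006]
contact_force: [-0.2, -0.8, 1.2]
grip_width: 0.0401
gripper_force: 0.0
```

```bash
python3 - <<'E'
from h import *
f=grab('top');P=cloud(f)*1000;im=f['image'].astype(int);W=P[...,:2]-O;X=W@EX;Y=W@EY;Z=P[...,2]
m=(abs(X)<35)&(abs(Y+12)<25)&(Z>85)&(Z<120);q=np.c_[X[m],Y[m]].astype(np.float32);print('tab',m.sum(),Z[m].mean(),cv2.minAreaRect(q))
m=(abs(X)<20)&(Y<-12)&(Y>-40)&(Z>61)&(im[...,0]>140)&(im[...,2]<80);print('orange',m.sum(),np.median(Y[m]),Z[m].mean())
for u in range(214,242): print(u,round(Y[200,u],1),round(Z[200,u],1),im[200,u].tolist(),end=';')
g=f['image'][150:255,145:285,::-1];cv2.imwrite('pics/c3.png',cv2.resize(g,None,fx=5.7,fy=5.7,interpolation=cv2.INTER_CUBIC))
grab('side','s4.png');print(r.get_obs()['tcp_pos'])
E
```

```text
tab 174 98.06393689695318 ((-0.23314857482910156, -11.33831787109375), (39.27591323852539, 17.456830978393555), 0.4976585805416107)
orange 8 -29.30039770282595 74.44826207977567
214 6.6 63.8 [179, 159, 129];215 -5.4 99.1 [184, 154, 109];216 -7.5 99.2 [177, 145, 96];217 -9.7 99.9 [168, 139, 93];218 -11.4 98.4 [168, 138, 93];219 -14.0 100.1 [171, 140, 95];220 -16.2 100.8 [164, 135, 93];221 -17.8 98.7 [127, 104, 70];222 -19.0 95.5 [84, 69, 47];223 -19.4 88.7 [67, 56, 39];224 -18.4 76.8 [76, 67, 50];225 -19.3 71.7 [90, 85, 74];226 -21.0 69.8 [107, 102, 93];227 -22.7 68.2 [103, 98, 91];228 -23.1 61.1 [93, 81, 73];229 -24.7 58.5 [100, 62, 45];230 -238.0 936.5 [111, 58, 28];231 -30.8 65.9 [112, 59, 29];232 -32.5 63.7 [109, 59, 30];233 -31.1 48.6 [92, 50, 27];234 -31.3 39.8 [88, 49, 21];235 -31.0 28.8 [92, 60, 39];236 -31.0 18.8 [96, 75, 54];237 -32.6 15.9 [96, 82, 60];238 -35.6 19.1 [91, 78, 57];239 -37.6 17.6 [89, 86, 64];240 -47.1 51.2 [84, 108, 81];241 -49.8 53.6 [72, 118, 88];[ 0.55437773 -0.14975012  0.20929044]
```

View pics/c3.png

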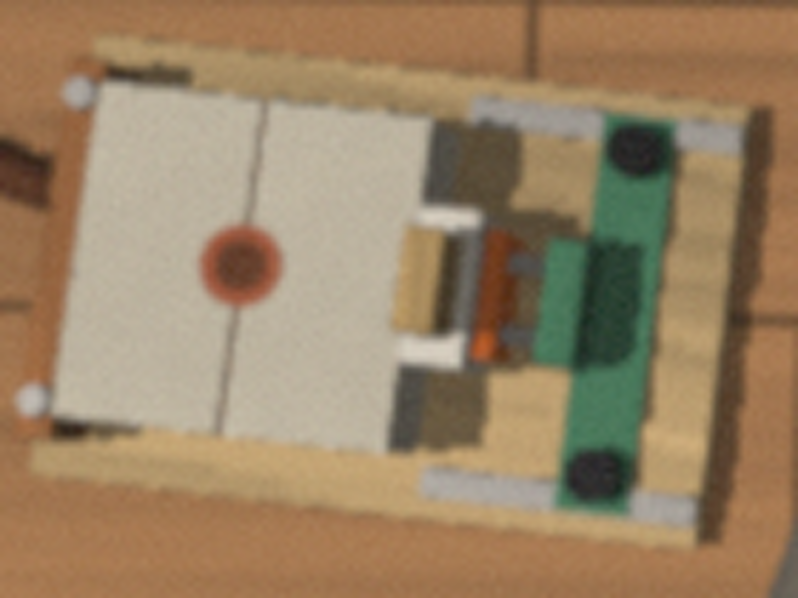

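The white piece is home: its tab top is at 98 mm (18 + 80) and it stands flush on the mould at crop (430,285). The pad at (495,295) is pushed back about 3.8 mm, under its 4.4 mm stop. Red and blue were never touched, so I'm handing in.

```bash
python3 -c "
from bench import r
print(r.hand_in())"
```

```text
the job is handed in; nothing more can be done
None
```

The white piece fits and the job is handed in: it stands home on the board and pushes the pad back about 3.8 mm. I tried only white; red and blue still stand upright where they were, and the bowl and jar were not touched.

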